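# Switch the bench extraction to the bay with the I-beam

## Robot

A 6-joint arm with a two-finger parallel gripper is mounted at the origin on the work surface. World frame = base frame: x ahead of the robot, y to its left, z up, the work surface at z = 0. Lengths are in m, angles in rad, forces in N, time in s.
With the tool pointing down it reaches from about 0.375 to 0.9 m from the base axis. Payload 3.1 kg.
Tool frame: the origin (TCP) lies midway between the tips of the shut fingers; the grasp point (between the pads) lies robot.grip_depth behind it (robot.grip_depth is the distance from the TCP to the grasp point, in m); z points along the fingers, y is the line along which they close (so a half turn about z gives the same grasp; the last joint's range is limited). The gripper opens to 87 mm and grips with 3 to 60 N. Pads are 19 mm wide; open, the fingers measure 117 mm over their backs; the gripper's body (75 mm by 190 mm) begins 51 mm behind the grasp point.
Start: joints at [1.054, 0.527, 1.433, -0, 1.181, -0.178], TCP at [0.207, 0.59, 0.223] pointing down, gripper open.
Joint ranges: [-3.08, 3.08], [-0.75, 2.2], [0.22, 2.44], [-1.43, 4.57], [0, 2.65], [-2.85, 2.85]. Speed limits (rad/s): [2.79, 2.79, 3.14, 3.14, 3.14, 3.14].

## Interface

Orientations are given as a unit quaternion [x, y, z, w].
In Python, from rig import robot, optics, monitor gives the robot as it stands (robot), with the cameras (optics) and the readings (monitor).
- The arm moves only by the shell command python3 nudge.py 'ROWS' [OPENING] [FORCE]. ROWS is a JSON list of rows, 1 to 20 of them, each of 4 numbers: dx, dy, dz in m, then a turn about the tool's z in rad; each row shifts and turns the commanded pose from where the row before left it, along the tool's axes as they then stand; what a row does not reach is not made up. A row lasts 1/12 s, in which the tool goes at most 0.0417 m and 0.125 rad, less where a joint would pass 70% of its speed; a pose out of reach is approached as far as the arm can. OPENING is the finger opening in m, set as the command begins (- or left out keeps the last). The fingers move at their own pace and stop on an object; FORCE is the grip in N (left out, the last holds). Time passes only in rows, so rows that do not move let the fingers close. It prints the time, the measured TCP pose, the force, the opening and the grip force at its end.
- monitor.get_obs(): the state, without advancing time (a new reading comes with each control period).
- optics.camera(name): name is "scene" or "top" or "wrist"; returns a dict with "img" (480x640x3 uint8, red, green, blue), "fx", "fy", "cx", "cy" (pixels), "xyz" and "attitude" of the camera in the world. Camera axes: x right, y down, z forward; pixel columns grow to the right and rows downward; lengths in m; the calibration is good to about 2 mm. A picture is of the moment at which its call begins. There is no depth.
- robot.hand_in(): hands the job in; it is judged then, once.
The state is a dict: "time": time; "q": joint angles; "joint_velocities": joint speeds; "joint_torque": joint torques, N m; "position": TCP position; "tool_rot": TCP orientation; "ft_force": force on the tool from outside, world axes, zero at the start; "moment": the same for the moment, N m; "grip_width": finger opening in m; "grip_force": force on a finger pad.
Only numpy, scipy, OpenCV 4.12 (cv2) and the standard library are available. Lean on these libraries where they do the work, as an engineer would, in place of code of your own. Each camera call takes 0.05 s, during which the arm holds its last target. There are 200 camera calls.

## Task

An I-beam offcut lies in one of the two bays of the welding bench, and both bays' extraction gates have been left part open. Push the gate of the beam's bay fully open and only then push the other bay's gate fully shut; also slide the beam straight up to the extraction box, so that it stays in its bay with its long side flat against the box's front. Leave the square tube and the other bench things where they are.

Things in the scene. Friction and masses are not known exactly. Their poses are not given: they have to be found in the camera images.
- hood: Fixed green box, 110 deep (x), 600 wide (y), 60 mm high. Origin: middle of the foot of its front face (towards the robot). x points from the robot into the box, y to the robot's left; turned up to 0.12 rad. Left bay = bench before its +y half, right bay = before its -y half. In its top two dark openings, 52 mm behind the front, at y = +-130 mm, with sliding gates. Rails do not obstruct.
- bay_left (a point): Foot of the box's front face at the middle of the left bay (box y = +130 mm); axes as the box's.
- bay_right (a point): Foot of the box's front face at the middle of the right bay (box y = -130 mm); axes as the box's.
- gate_left (a joint): Left bay's gate: aluminium plate (72 x 80 x 4 mm) on top of the box, sliding along the box's y between end stops. Value in m: 0 = fully shut (covers its opening), 0.080 = fully open (slid to +y, the robot's left). Starts part open (0.025 to 0.055). Stays where it is left; about 3 N slides it.
- gate_right (a joint): Right bay's gate, the same as the left one: 0 = fully shut, 0.080 = fully open, and it too opens towards +y, the robot's left.
- tab_left (a point): Middle of the top edge of the left gate's upright push tab: a plate 50 mm along x, 8 mm along y, 46 mm tall on the gate plate, whose top is 65 mm above the bench; tab top 111 mm above the bench. It travels with the gate along the box's y, 52 mm behind the front face: box y = +100 mm when shut, +180 mm when open.
- tab_right (a point): The same on the right gate's tab: box y = -160 mm when shut, -80 mm when open.
- beam: Loose dark steel I-beam offcut, about 0.7 kg, lying as an H: 120 mm long (its y), 80 mm across (its x), 46 mm high. Its long sides are upright flanges 6 mm thick, joined by a 5 mm web at mid height (a trough from above). Origin: centre of underside. In either bay, centre 100 to 150 mm before the box front, turned up to 0.35 rad. Flat against the box its centre is 40 mm before the front.
- tube: Loose dark steel square tube offcut, 60 x 60 mm, 120 mm long along its y, flat closed top, open ends; lies in the other bay. Origin: centre of its underside. Must stay where it is.
- hammer: Hammer lying on the bench to the left, 260 mm long; stays where it is.
- can: Spray can, 66 mm diameter, 150 mm high, standing to the right; stays where it is.
- bin: Blue open bin of bolts, 160 x 100 x 70 mm, to the right and nearer the robot; stays where it is.

How it is judged:
On the way, in this order (a step that is already met when the one before it is completed fails the run):
1. the gate of the beam's bay is fully open while the other gate is not yet shut (((y of beam in the frame of hood above 0 m and (value of joint gate_left above 0.073 m and value of joint gate_right above 0.015 m)) or (y of beam in the frame of hood below 0 m and (value of joint gate_right above 0.073 m and value of joint gate_left above 0.015 m)))), for 0.1 s.
2. the other bay's gate is fully shut, the beam's gate still open (((y of beam in the frame of hood above 0 m and (value of joint gate_left above 0.073 m and value of joint gate_right below 0.007 m)) or (y of beam in the frame of hood below 0 m and (value of joint gate_right above 0.073 m and value of joint gate_left below 0.007 m)))), for 0.1 s.
At the end, for the whole second after the job is handed in: Beam-bay gate open (within 7 mm of its stop), other gate shut (within 7 mm); beam at rest on the bench, long side flat against the box front (within 4.5 mm, 0.05 rad), its middle within 45 mm of its bay's middle; tube within 20 mm, other bench things within 30 mm of their start (((y of beam in the frame of hood above 0 m and value of joint gate_left above 0.073 m and value of joint gate_right below 0.007 m and y of beam in the frame of bay_left between -0.045 and 0.045 m) or (y of beam in the frame of hood below 0 m and value of joint gate_right above 0.073 m and value of joint gate_left below 0.007 m and y of beam in the frame of bay_right between -0.045 and 0.045 m)) and x of beam in the frame of hood between -0.0445 and -0.036 m and angle between the x axis of beam and the x axis of hood, either way round below 0.05 rad and angle between beam's own z axis and vertical below 0.05 rad and linear speed of beam below 0.01 m/s and distance of tube from where it was at the start of the episode below 0.02 m); the robot touches nothing.
It fails at once if the square tube is moved (distance of tube from where it was at the start of the episode above 0.02 m).
It fails at once if the hammer is moved (distance of hammer from where it was at the start of the episode above 0.03 m).
It fails at once if the can is moved (distance of can from where it was at the start of the episode above 0.03 m).
It fails at once if the bolt bin is moved (distance of bin from where it was at the start of the episode above 0.03 m).
It also fails if it takes over 54 s, if anything falls off the work surface, if the arm or the gripper's body presses on something with over 40 N, if the wrist force passes 120 N, or if a joint passes its speed limit or range.

## Working session

There is one attempt and no reset: what is moved stays moved. The work goes in short steps, Python scripts to look and compute and a shell command to move; the robot and the scene stay as the last step left them, time stands still between calls to the robot, and variables do not carry over. Pictures are saved under pics/ and viewed, at most 10 in all, crops included, and the job is handed in when it is done.

```bash
ls; mkdir -p pics
python3 - <<'E'
from rig import robot, optics, monitor
import cv2,json
for n in("scene","top"):
    c=optics.camera(n); cv2.imwrite(f"pics/{n}0.png",c["img"][:,:,::-1]); print({k:v for k,v in c.items() if k!="img"})
o=monitor.get_obs(); print(o, robot.grip_depth)
E
```

```text
nudge.py
pics
rig.py
{'fx': 607.5557591771126, 'fy': 607.5557591771126, 'cx': 306.3974500099819, 'cy': 240.57398738890765, 'xyz': array([ 1.69994005, -0.65880125,  0.95743805]), 'attitude': array([ 0.76329855,  0.4338129 , -0.24467424, -0.4114805 ])}
{'fx': 546.2917137314153, 'fy': 546.2917137314153, 'cx': 321.76767048772535, 'cy': 238.21015174408572, 'xyz': array([ 0.28424357, -0.00754286,  1.70117072]), 'attitude': array([ 0.71279316, -0.69714841,  0.05588842, -0.05278726])}
{'time': 0.1, 'q': array([ 1.05447805e+00,  5.28353674e-01,  1.43376673e+00,  2.62189511e-05,
        1.18143171e+00, -1.78504818e-01]), 'joint_velocities': array([-0.00139636, -0.00102683, -0.00320707,  0.00070272, -0.00181269,
       -0.00018153]), 'joint_torque': array([-1.20271388e-04, -4.40981948e+01, -1.77150089e+01,  6.34728069e-02,
        5.33345249e-02, -5.54081555e-05]), 'position': array([0.20677614, 0.58910175, 0.22168387]), 'tool_rot': array([ 1.68109575e-01,  9.85767828e-01, -9.17072887e-04, -3.44963832e-04]), 'ft_force': array([-0.27438306, -0.42448553, -0.60282922]), 'moment': array([ 0.00662993, -0.03211907, -0.02486152]), 'grip_force': 0.0, 'grip_width': 0.08738002399190994} 0.0187
```

View pics/scene0.png

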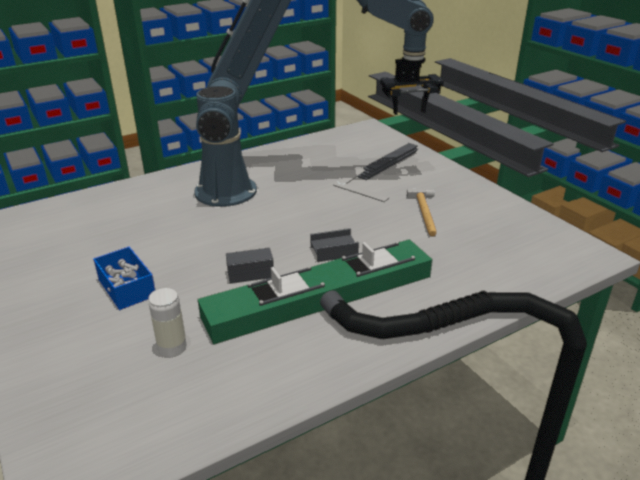

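View pics/top0.png

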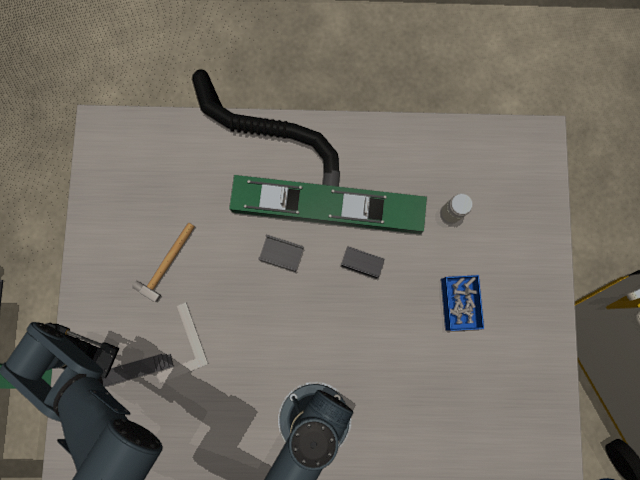

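Top view: green box from (232,178) to (425,232), the beam in the left bay at about (281,254) with a trough visible in the scene view at (335,245), and the tube in the right bay at (362,262). The gates' white tabs are at about (293,198) and (375,207). Next I'll take measurements.

```bash
cat > h.py <<'E'
import numpy as np,cv2
from scipy.spatial.transform import Rotation as R
def ray(c,p):
    p=np.atleast_2d(np.float64(p)); d=np.c_[(p[:,0]-c["cx"])/c["fx"],(p[:,1]-c["cy"])/c["fy"],np.ones(len(p))]
    return d@R.from_quat(c["attitude"]).as_matrix().T
def plane(c,p,z):
    d=ray(c,p); return c["xyz"]+d*((z-c["xyz"][2])/d[:,2])[:,None]
def tri(c1,p1,c2,p2):
    d1,d2=ray(c1,p1)[0],ray(c2,p2)[0]
    s=np.linalg.lstsq(np.c_[d1,-d2],c2["xyz"]-c1["xyz"],rcond=None)[0]
    a,b=c1["xyz"]+s[0]*d1,c2["xyz"]+s[1]*d2
    return (a+b)/2,np.linalg.norm(a-b)
def quad(m):
    k=max(cv2.findContours(m,0,1)[0],key=cv2.contourArea); return cv2.boxPoints(cv2.minAreaRect(k)),k
E
python3 - <<'E'
from rig import robot, optics, monitor
import cv2,numpy as np
from h import *
c=optics.camera("top");s=optics.camera("scene")
i=c["img"][:,:,::-1]
cv2.imwrite("pics/tc.png",cv2.resize(i[168:288,225:425],None,fx=4,fy=4,interpolation=cv2.INTER_CUBIC))
j=s["img"][:,:,::-1]
cv2.imwrite("pics/sc.png",cv2.resize(j[215:345,195:445],None,fx=3.2,fy=3.2,interpolation=cv2.INTER_CUBIC))
for n,cam,im in(("t",c,i),("s",s,j)):
    hsv=cv2.cvtColor(np.ascontiguousarray(im),cv2.COLOR_BGR2HSV)
    g=cv2.inRange(hsv,(50,90,30),(90,255,255))
    g[:170 if n=="t" else 230]=0; g[350:]=0;g[:,:195]=0; g[:,445:]=0
    k=quad(g)[1]; hull=cv2.approxPolyDP(cv2.convexHull(k),2,True)[:,0]; print(n,hull.tolist()); print(plane(cam,hull,.06)[:,:2].round(4).tolist())
E
```

```text
t [[234, 177], [237, 175], [425, 197], [423, 230], [384, 229], [231, 209]]
[[0.7241, 0.2634], [0.7306, 0.2544], [0.6744, -0.327], [0.5711, -0.3202], [0.5715, -0.2011], [0.623, 0.2679]]
s [[430, 258], [428, 276], [214, 343], [201, 317], [199, 299], [409, 240]]
[[0.7304, 0.2612], [0.7891, 0.2057], [0.7384, -0.3471], [0.6417, -0.3382], [0.5769, -0.3172], [0.6337, 0.269]]
```

View pics/tc.png

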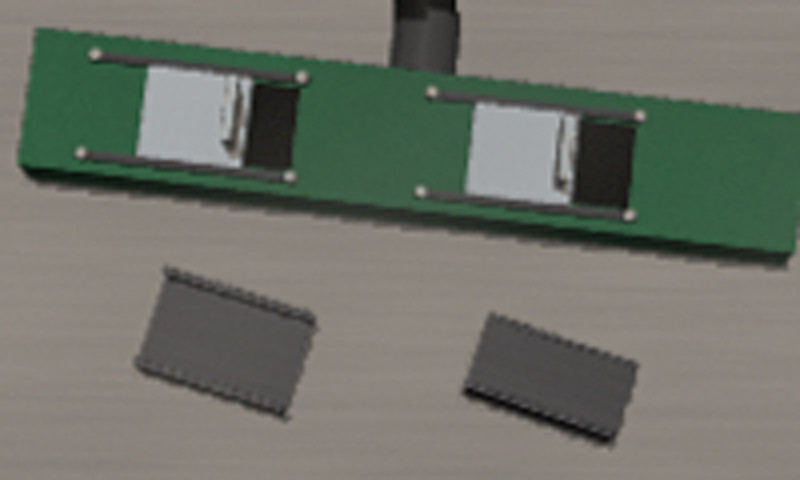

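View pics/sc.png

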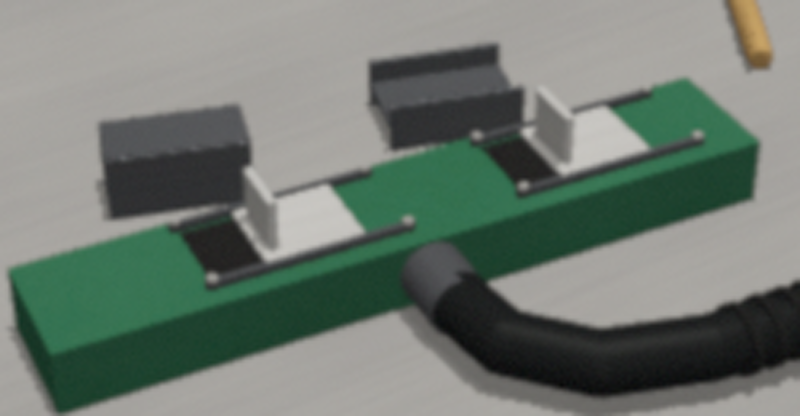

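Crops: the beam (trough, two flanges) is in the left bay, with top crop corners (168,268),(316,322),(287,415),(138,368). The closed-top tube is in the right bay. The openings show on the right of both plates, so both gates are part open. Next step is triangulation.

Run:
```python
from rig import robot, optics, monitor
from h import *
c=optics.camera("top");s=optics.camera("scene")
T=lambda u,v:((u+.5)/4-.5+225,(v+.5)/4-.5+168)
S=lambda u,v:((u+.5)/3.2-.5+195,(v+.5)/3.2-.5+215)
for n,a,b in [("hoodFL",(20,165),(685,80)),("hoodFR",(792,250),(12,268)),("hoodBL",(37,28),(757,145)),
 ("tabL",(229,113),(555,106)),("tabR",(559,150),(261,185)),
 ("beamHL",(168,268),(522,90)),("beamRL",(138,368),(498,45)),("beamRR",(287,415),(370,62)),("beamHR",(316,322),(388,110)),
 ("tubeHL",(490,313),(248,145)),("tubeRL",(465,392),(240,108)),("tubeRR",(612,440),(101,122)),("tubeHR",(636,362),(106,160))]:
    p,e=tri(c,T(*a),s,S(*b)); print(n,p.round(4),round(e,4))
P=lambda u,v,z:plane(c,T(u,v),z)[0]
FL,FR,BL=P(20,165,.06),P(792,250,.06),P(37,28,.06)
print(FL,FR,BL,np.linalg.norm(FL-FR),np.linalg.norm(FL-BL))
y=(FL-FR)[:2];yaw=np.arctan2(-y[0],y[1]);ex=np.array([np.cos(yaw),np.sin(yaw)]);ey=np.array([-ex[1],ex[0]]);o=(FL+FR)[:2]/2
print("yaw",yaw,"o",o)
for n,L,z in [("beam",[(168,268),(138,368),(287,415),(316,322)],.046),("tube",[(490,313),(465,392),(612,440),(636,362)],.06),("tabL",[(229,113)],.111),("tabR",[(559,150)],.111)]:
    q=np.array([P(*k,z)[:2] for k in L]); q=np.vstack([q,q.mean(0)]); print(n,q.round(4).tolist()); print("  hood",np.c_[(q-o)@ex,(q-o)@ey].round(4).tolist())
```

```text
hoodFL [0.6251 0.274  0.0544] 0.0022
hoodFR [ 0.5714 -0.3181  0.0585] 0.0026
hoodBL [0.7329 0.2646 0.0541] 0.0011
tabL [0.6587 0.1119 0.1029] 0.0036
tabR [ 0.6345 -0.137   0.1053] 0.0004
beamHL [0.5493 0.1584 0.042 ] 0.0015
beamRL [0.4732 0.1811 0.0397] 0.0071
beamRR [0.4397 0.0668 0.0417] 0.0085
beamHR [0.511  0.0449 0.0391] 0.0043
tubeHL [ 0.5176 -0.0897  0.0557] 0.0002
tubeRL [ 0.4584 -0.0696  0.0514] 0.0049
tubeRR [ 0.4237 -0.1811  0.0568] 0.004
tubeHR [ 0.4821 -0.2002  0.0602] 0.0003
[0.62329655 0.27210929 0.06      ] [ 0.57072875 -0.31904056  0.06      ] [0.73160495 0.26411877 0.06      ] 0.5934825364332161 0.10860275372792474
yaw -0.08869136467902805 o [ 0.59701265 -0.02346564]
beam [[0.5483, 0.1573], [0.4707, 0.1773], [0.4373, 0.0629], [0.5091, 0.0428], [0.4913, 0.1101]]
  hood [[-0.0646, 0.1758], [-0.1436, 0.1888], [-0.1667, 0.0718], [-0.0935, 0.0582], [-0.1171, 0.1236]]
tube [[0.517, -0.0894], [0.4564, -0.0714], [0.4226, -0.1826], [0.4821, -0.2004], [0.4695, -0.136]]
  hood [[-0.0738, -0.0728], [-0.1358, -0.0602], [-0.1596, -0.1739], [-0.0988, -0.1864], [-0.117, -0.1233]]
tabL [[0.6558, 0.1098], [0.6558, 0.1098]]
  hood [[0.0468, 0.1379], [0.0468, 0.1379]]
tabR [[0.6333, -0.1364], [0.6333, -0.1364]]
  hood [[0.0462, -0.1093], [0.0462, -0.1093]]
```

Beam: hood (-0.117, 0.124), turned about -0.22 rad relative to the box. Gate left is about 0.038, gate right about 0.051. I'll turn the tool to the box axes so that tool x = -box x and tool y = box y.

```bash
cat > st.py <<'E'
from rig import robot, optics, monitor
from h import *
o=np.array([.5970,-.0235]);yaw=-.0895
H=R.from_euler("z",yaw).as_matrix()
s=monitor.get_obs();d=H.T@(s["position"]-[*o,0]);t=R.from_quat(s["tool_rot"]).as_matrix()
print("t",round(s["time"],2),"hood",d.round(4),"yawerr",round(np.arctan2(*(H.T@t)[:2,1]),4),"F",(H.T@s["ft_force"]).round(1),"w",round(s["grip_width"],3))
E
python3 nudge.py '[[0,0,0,-0.124],[0,0,0,-0.124],[0,0,0,0]]' 0 20; python3 st.py
```

```text
time: 0.55
position: [0.2071, 0.5896, 0.2225]
tool_rot: [0.044, 0.999, -0.0, -0.0]
ft_force: [0.3, -0.3, -0.7]
grip_width: 0.0741
grip_force: 0.0
t 0.55 hood [-0.4432  0.5758  0.2225] yawerr -0.0018 F [ 0.3 -0.2 -0.7] w 0.074
```

```bash
python3 nudge.py '[[-0.025,-0.024,0.003,0],[-0.025,-0.024,0.003,0],[-0.025,-0.024,0.003,0],[-0.025,-0.024,0.003,0],[-0.025,-0.024,0.003,0],[-0.025,-0.024,0.003,0],[-0.025,-0.024,0.003,0],[-0.025,-0.024,0.003,0],[-0.025,-0.024,0.003,0],[-0.025,-0.024,0.003,0],[-0.025,-0.024,0.003,0],[-0.025,-0.024,0.003,0],[-0.025,-0.024,0.003,0],[-0.025,-0.024,0.003,0],[-0.025,-0.024,0.003,0],[-0.025,-0.024,0.003,0],[-0.025,-0.024,0.003,0],[-0.025,-0.024,0.003,0],[-0.025,-0.024,0.003,0],[-0.018,-0.024,0.003,0]]' 0 20 >/dev/null; python3 nudge.py '[[0,0,0,0],[0,0,0,0]]' >/dev/null; python3 st.py
```

```text
t 2.38 hood [0.0504 0.0941 0.162 ] yawerr 0.0061 F [0.3 0.4 0.1] w 0.0
```

```bash
python3 nudge.py '[[0,0,0.025,0],[0,0,0.025,0],[0,0,0.024,0],[0,0,0,0]]' >/dev/null; python3 st.py; python3 nudge.py '[[0,0.01,0,0],[0,0.01,0,0],[0,0.01,0,0],[0,0.01,0,0],[0,0.008,0,0],[0,0.008,0,0],[0,0,0,0],[0,0,0,0]]' >/dev/null; python3 st.py
```

```text
t 2.72 hood [0.0446 0.097  0.0839] yawerr 0.0007 F [-1.2 -0.7 -0.5] w 0.0
t 3.38 hood [0.0496 0.1531 0.0888] yawerr -0.0002 F [0.  0.5 0. ] w 0.001
```

```bash
for i in 1 2 3; do python3 nudge.py '[[0,0.004,0,0],[0,0,0,0]]' >/dev/null; python3 st.py; done
```

```text
t 3.55 hood [0.0494 0.1559 0.0884] yawerr 0.0004 F [-0.6  0.1  0.6] w 0.0
t 3.72 hood [0.0494 0.1598 0.0883] yawerr 0.0005 F [-0.  -1.7  1.5] w 0.0
t 3.88 hood [0.0494 0.164  0.0883] yawerr 0.0003 F [-0.7 -2.   0.7] w 0.0
```

```bash
for i in 1 2 3; do python3 nudge.py '[[0,0.002,0,0],[0,0,0,0]]' >/dev/null; python3 st.py; done
python3 - <<'E'
from rig import robot, optics, monitor
import cv2
cv2.imwrite("pics/g1.png",cv2.resize(optics.camera("scene")["img"][200:345,195:445,::-1],None,fx=3.2,fy=3.2,interpolation=cv2.INTER_CUBIC))
E
```

```text
t 4.05 hood [0.0495 0.166  0.0884] yawerr 0.0002 F [-0.7 -1.6  1.2] w 0.0
t 4.22 hood [0.0495 0.1677 0.0884] yawerr 0.0 F [-0.3 -2.6  1.2] w 0.0
t 4.38 hood [0.0495 0.1679 0.0884] yawerr -0.0007 F [-0.2 -7.4  1. ] w 0.001
```

View pics/g1.png

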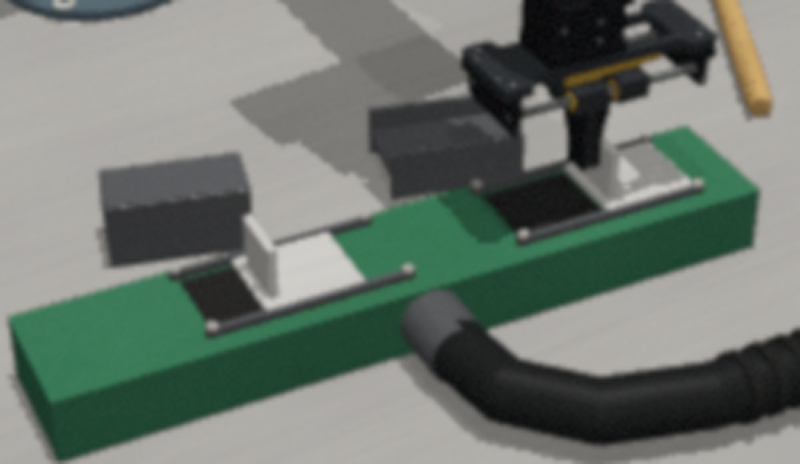

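The left tab is against its stop: the position stalls at y=0.168, the force is rising, and the plate is at the rail end near crop (690,185). I'll back off, lift, and go to the right tab.

```bash
python3 nudge.py '[[0,-0.01,0,0],[0,0,-0.03,0],[0,0,-0.03,0],[0,-0.03,0,0],[0,-0.03,0,0],[0,-0.03,0,0],[0,-0.03,0,0],[0,-0.03,0,0],[0,-0.03,0,0],[0,-0.03,0,0],[0,-0.02,0,0],[0,0,0,0],[0,0,0.03,0],[0,0,0.03,0],[0,0,0,0]]' >/dev/null; python3 st.py
```

```text
t 5.68 hood [ 0.0456 -0.0686  0.0832] yawerr 0.0011 F [-2.8  0.1 -0.3] w 0.001
```

```bash
python3 nudge.py '[[0,-0.01,0,0],[0,-0.01,0,0],[0,-0.01,0,0],[0,-0.01,0,0],[0,-0.01,0,0],[0,-0.01,0,0],[0,-0.008,0,0],[0,0,0,0]]' >/dev/null; python3 st.py; for i in 1 2 3 4 5 6; do python3 nudge.py '[[0,-0.003,0,0],[0,0,0,0]]' >/dev/null; python3 st.py; done
```

```text
t 6.35 hood [ 0.0505 -0.1411  0.0896] yawerr 0.0016 F [ 0.1 -0.5 -0.7] w 0.001
t 6.52 hood [ 0.0492 -0.1421  0.0885] yawerr 0.0005 F [ 0.8  1.9 -0. ] w 0.001
t 6.68 hood [ 0.0491 -0.1443  0.0882] yawerr 0.0001 F [0.1 0.7 1.3] w 0.0
t 6.85 hood [ 0.0491 -0.1453  0.0883] yawerr 0.0009 F [0.5 6.9 2.2] w 0.0
t 7.02 hood [ 0.049  -0.1454  0.0883] yawerr 0.0016 F [ 1.4 12.5  3.1] w 0.001
t 7.18 hood [ 0.049  -0.1456  0.0882] yawerr 0.0022 F [ 2.6 19.3  4.5] w 0.001
t 7.35 hood [ 0.0489 -0.1457  0.0882] yawerr 0.0027 F [ 2.6 25.4  6. ] w 0.001
```

Right gate is at its stop (25 N, stalled). Now the beam.

```bash
python3 nudge.py '[[0,0.02,0,0],[0,0,-0.03,0],[0,0,-0.03,0],[0.025,0.024,0,0],[0.025,0.025,0,0],[0.025,0.025,0,0],[0.025,0.025,0,0],[0.025,0.025,0,0],[0.025,0.025,0,0],[0.025,0.025,0,0],[0.025,0.025,0,0],[0.025,0.025,0,0],[0.02,0.025,0,0],[0,0,0,0],[0,0,0,0]]' >/dev/null; python3 nudge.py '[[0,0,0,0],[0,0,0,0],[0,0,0,0]]' 0.085 > /dev/null;  python3 st.py
python3 - <<'E'
from rig import robot, optics, monitor
import cv2
cv2.imwrite("pics/g2.png",optics.camera("top")["img"][160:320,220:440,::-1].repeat(3,0).repeat(3,1))
E
```

```text
t 8.85 hood [-0.1939  0.1119  0.1486] yawerr 0.0017 F [-0.4  0.6 -1.2] w 0.013
```

View pics/g2.png

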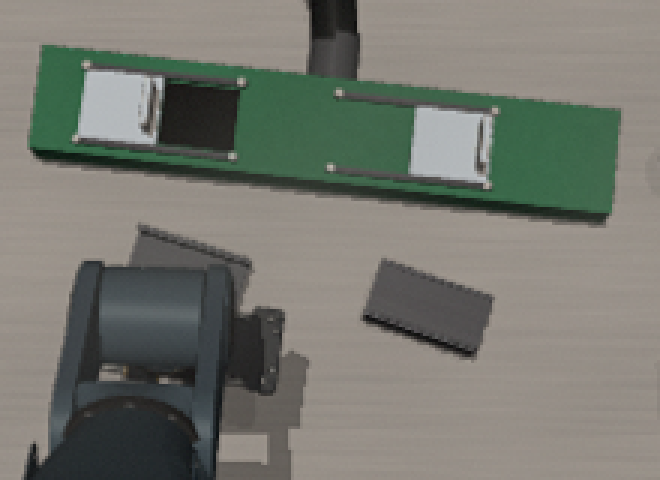

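The left opening is exposed at (200,115) and the right one is fully covered at (450,145), so both gates are right. The fingers are still opening; next is the descent behind the beam.

```bash
python3 nudge.py '[[0.002,0.012,0,0],[0,0,0,0],[0,0,0,0],[0,0,0,0],[0,0,0,0],[0,0,0,0],[0,0,0,0],[0,0,0,0]]' 0.085 > /dev/null;  python3 st.py;  python3 nudge.py '[[0,0,0.025,0],[0,0,0.025,0],[0,0,0.025,0],[0,0,0.025,0],[0,0,0.015,0],[0,0,0.01,0],[0,0,0.005,0],[0,0,0,0],[0,0,0,0]]' > /dev/null;  python3 st.py
```

```text
t 9.57 hood [-0.1972  0.1246  0.1486] yawerr 0.0005 F [ 0.1 -0.7 -0. ] w 0.07
t 10.32 hood [-0.1972  0.1248  0.0186] yawerr 0.0003 F [ 0.3  0.3 -0.4] w 0.085
```

```bash
python3 nudge.py '[[-0.006,0,0,0],[-0.006,0,0,0],[-0.006,0,0,0],[-0.006,0,0,0],[-0.006,0,0,0],[-0.006,0,0,0],[-0.006,0,0,0],[-0.006,0,0,0],[-0.006,0,0,0],[-0.006,0,0,0],[-0.006,0,0,0],[-0.006,0,0,0],[0,0,0,0],[0,0,0,0]]' > /dev/null;  python3 st.py
python3 - <<'E'
from rig import robot, optics, monitor
import cv2
cv2.imwrite("pics/g3.png",optics.camera("scene")["img"][170:345,195:445,::-1].repeat(3,0).repeat(3,1))
E
```

```text
t 11.48 hood [-0.127   0.1246  0.0186] yawerr -0.0 F [-4.8 -0.8  2.7] w 0.085
```

View pics/g3.png

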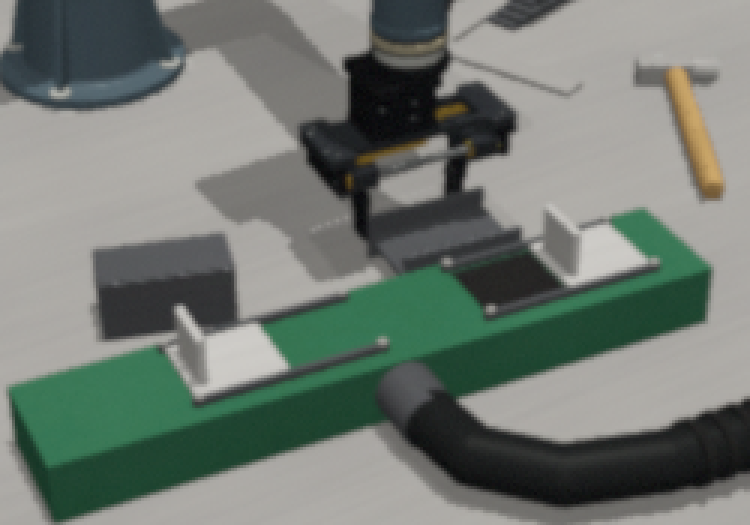

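The beam (around (445,240)) now looks parallel to the box with both fingers behind its near flange. I'll keep pushing until it stops against the box.

```bash
python3 nudge.py '[[-0.005,0,0,0],[-0.005,0,0,0],[-0.005,0,0,0],[-0.005,0,0,0],[-0.005,0,0,0],[0,0,0,0]]' > /dev/null;  python3 st.py; for i in 1 2 3 4 5 6; do python3 nudge.py '[[-0.003,0,0,0],[0,0,0,0]]' >/dev/null; python3 st.py; done
```

```text
t 12.03 hood [-0.0997  0.1248  0.0185] yawerr 0.0003 F [-1.5 -0.4 -2. ] w 0.086
t 12.2 hood [-0.0991  0.1247  0.0184] yawerr 0.0001 F [-5.6  0.1  2. ] w 0.085
t 12.37 hood [-0.0958  0.1248  0.0184] yawerr 0.0001 F [-2.4  0.5 -0.9] w 0.085
t 12.53 hood [-0.0918  0.1248  0.0184] yawerr 0.0002 F [-1.8  0.4 -1.5] w 0.085
t 12.7 hood [-0.0912  0.1248  0.0184] yawerr -0.0 F [-8.4  0.6  5.1] w 0.085
t 12.87 hood [-0.0913  0.1247  0.0183] yawerr -0.0003 F [-12.3  -0.    9.1] w 0.085
t 13.03 hood [-0.0913  0.1247  0.0183] yawerr -0.0005 F [-15.7   0.6  12.1] w 0.085
```

Stalled. One more press, then retreat and look.

```bash
python3 nudge.py '[[-0.004,0,0,0],[0,0,0,0]]' >/dev/null; python3 st.py; python3 nudge.py '[[0.006,0,0,0],[0.006,0,0,0],[0.01,0,0,0],[0.02,0,0,0],[0.02,0,0,0],[0,0,0,0],[0,0,-0.03,0],[0,0,-0.03,0],[0,0,-0.03,0],[0,0,-0.03,0],[0,0.03,0,0],[0,0.03,0,0],[0,0.03,0,0],[0,0.03,0,0],[0,0.03,0,0],[0,0.03,0,0],[0,0,0,0],[0,0,0,0]]' >/dev/null; python3 st.py
python3 - <<'E'
from rig import robot, optics, monitor
import cv2
cv2.imwrite("pics/g4.png",cv2.resize(optics.camera("top")["img"][168:288,225:425,::-1],None,fx=4,fy=4,interpolation=cv2.INTER_CUBIC))
cv2.imwrite("pics/g5.png",cv2.resize(optics.camera("scene")["img"][215:345,195:445,::-1],None,fx=3.2,fy=3.2,interpolation=cv2.INTER_CUBIC))
E
```

```text
t 13.2 hood [-0.0914  0.1246  0.0181] yawerr -0.0011 F [-21.4   0.1  17.1] w 0.085
t 14.7 hood [-0.1383  0.307   0.1391] yawerr -0.0024 F [-0.6 -1.6 -0.3] w 0.085
```

View pics/g4.png

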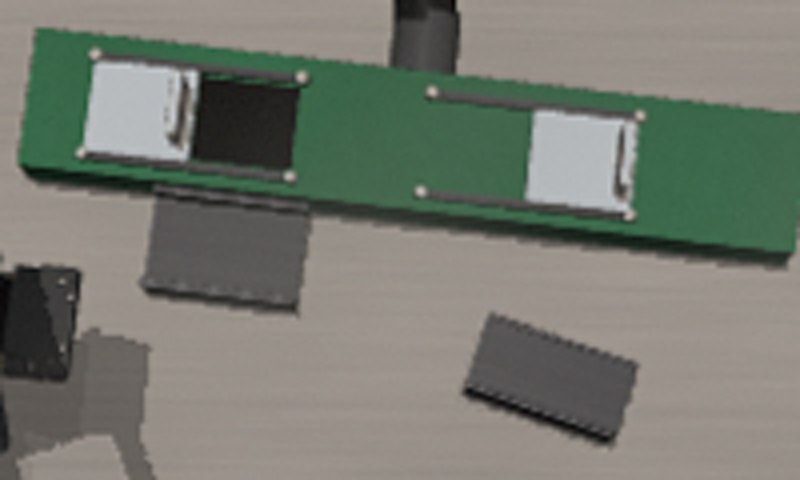

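View pics/g5.png

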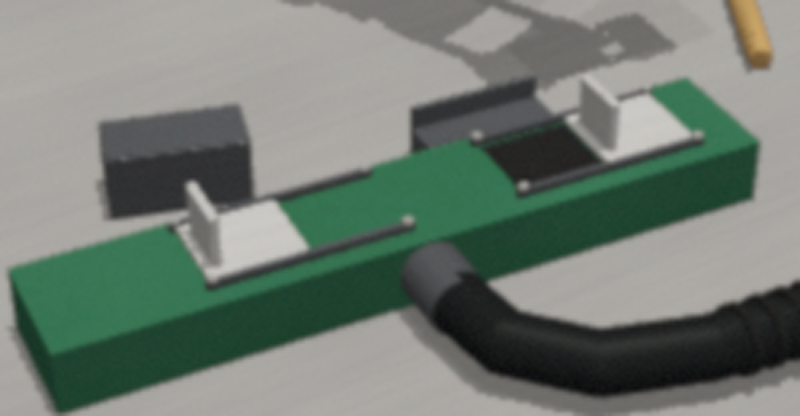

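Both views show the beam at the box front (top crop corners (155,190),(308,210),(297,312),(143,288)), gates right, tube unmoved. I'll check flatness with a line fit on the edges.

Run:
```python
from rig import robot, optics, monitor
from h import *
c=optics.camera("top"); g=cv2.cvtColor(c["img"],cv2.COLOR_RGB2GRAY).astype(float)
G=c["img"].astype(float)
def edge(img,xs,y0f,z,sgn):
    pts=[]
    for x in xs:
        y0=int(round(y0f(x)));col=img[y0-6:y0+7,x];d=np.clip(sgn*np.diff(col),0,None)
        d[d<d.max()*.3]=0
        k=int(d.argmax());w=d[max(0,k-1):k+2]; pts.append((x,y0-6+max(0,k-1)+.5+(w*np.arange(len(w))).sum()/w.sum()))
    p=plane(c,np.array(pts),z)[:,:2]
    f=np.polyfit(p[:,1],p[:,0],1); r=p[:,0]-np.polyval(f,p[:,1]); ok=abs(r)<.002
    f=np.polyfit(p[ok,1],p[ok,0],1); print("slope",f[0].round(4),"x at y=.1:",np.polyval(f,.1).round(4),"n",ok.sum(),"rms",r[ok].std().round(5)); return f
# hood front top edge: green->dark : use G channel drop
hf=edge(-G[:,:,1],list(range(234,258))+list(range(306,420)),lambda x:209+(x-230)*.110,.06,1)
# beam near edge: dark -> bench bright
bn=edge(g,range(265,296),lambda x:241+(x-261)*.155,.02,1)
bt=edge(g,range(265,296),lambda x:241+(x-261)*.155,.046,1)
```

```text
Traceback (most recent call last):
TypeError: expected non-empty vector for x
```

Run:
```python
from rig import robot, optics, monitor
from h import *
c=optics.camera("top"); I=c["img"].astype(float)
def edge(ch,xs,y0f,z,n):
    pts=[]
    for x in xs:
        y0=int(round(y0f(x)));d=abs(np.diff(ch[y0-4:y0+5,x]));k=np.clip(d.argmax(),1,6);w=d[k-1:k+2]
        pts.append((x,y0-4+k-.5+(w*np.arange(3)).sum()/w.sum()))
    p=plane(c,np.array(pts),z)[:,:2].astype(np.float32)
    vx,vy,x0,y0=cv2.fitLine(p,cv2.DIST_WELSCH,0,1e-4,1e-4).ravel()
    s=vx/vy; r=p[:,0]-x0-s*(p[:,1]-y0); print(n,"slope",round(float(s),4),"x(y=.1)",round(float(x0+s*(.1-y0)),4),"med|r|",np.median(abs(r)).round(5))
ch=I[:,:,0]
edge(ch,list(range(240,315))+list(range(345,420)),lambda x:175+(x-234)*.110,.06,"hood back")
edge(I[:,:,1]-I[:,:,0],list(range(236,256))+list(range(306,420)),lambda x:209+(x-230)*.110,.06,"hood front")
edge(ch,range(264,297),lambda x:240.5+(x-262)*.14,.046,"beam near")
edge(ch,range(265,300),lambda x:215+(x-264)*.13,.046,"beam far")
```

```text
hood back slope 0.0928 x(y=.1) 0.7173 med|r| 0.00029
hood front slope 0.0986 x(y=.1) 0.609 med|r| 0.00118
beam near slope 0.1135 x(y=.1) 0.5188 med|r| 0.00051
beam far slope 0.1156 x(y=.1) 0.6003 med|r| 0.00153
```

The beam measures about 0.02 rad off the box, close to what this edge fit can resolve. I'll check with the wrist camera nearer.

```bash
python3 nudge.py '[[0.01,-0.025,-0.02,0],[0.01,-0.03,-0.02,0],[0.01,-0.03,-0.02,0],[0,-0.03,-0.02,0],[0,-0.03,-0.02,0],[0,-0.035,-0.02,0],[0,0,0,0],[0,0,0,0],[0,0,0,0]]' >/dev/null; python3 st.py
python3 - <<'E'
from rig import robot, optics, monitor
import cv2,pickle
c=optics.camera("wrist");pickle.dump(c,open("w.pkl","wb"));cv2.imwrite("pics/w1.png",c["img"][:,:,::-1]);print(c["xyz"],c["attitude"])
E
```

```text
t 15.65 hood [-0.1705  0.1242  0.2584] yawerr 0.0027 F [-1.3  0.1 -0.5] w 0.085
[0.35767239 0.12250458 0.42144036] [0.73048657 0.66643776 0.10057439 0.11015844]
```

View pics/w1.png

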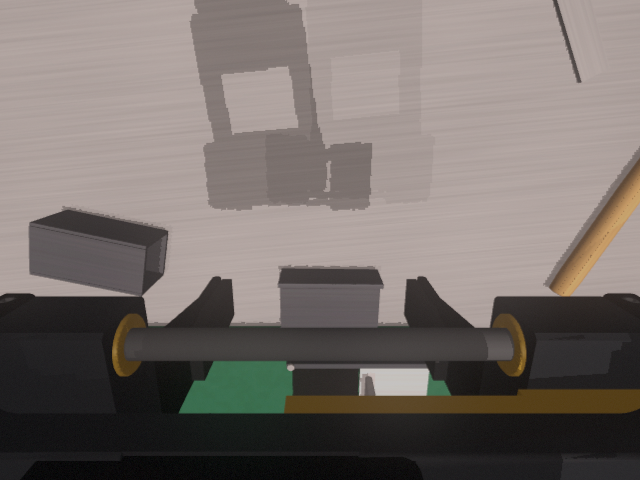

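Wrist view: beam from (279,268) to (381,326), its near edge almost level. The box foot line is visible at row ~324 on both sides of it. I'll fit these.

Run:
```python
import pickle
from h import *
c=pickle.load(open("w.pkl","rb")); I=c["img"].astype(float)
def edge(ch,xs,y,z,n,h=6):
    pts=[]
    for x in xs:
        d=abs(np.diff(ch[y-h:y+h+1,x]));k=np.clip(d.argmax(),1,len(d)-2);w=d[k-1:k+2]
        pts.append((x,y-h+k-.5+(w*np.arange(3)).sum()/w.sum()))
    pts=np.array(pts);p=plane(c,pts,z)[:,:2].astype(np.float32)
    vx,vy,x0,y0=cv2.fitLine(p,cv2.DIST_WELSCH,0,1e-4,1e-4).ravel();s=vx/vy
    r=p[:,0]-x0-s*(p[:,1]-y0);print(n,"rows",np.median(pts[:,1]).round(1),"slope",round(float(s),4),"x(y=.1)",round(float(x0+s*(.1-y0)),4),"med|r|",np.median(abs(r)).round(5))
g=I[:,:,0]
edge(g,list(range(240,274))+list(range(384,402)),324,0,"hood foot")
edge(g,range(284,376),268,0,"near edge z0"); edge(g,range(284,376),286,.046,"near top",5)
for x in (260,330,392): print(x,g[260:330,x].astype(int).tolist())
```

```text
hood foot rows 325.5 slope 0.0921 x(y=.1) 0.6098 med|r| 2e-05
near edge z0 rows 266.5 slope 0.1341 x(y=.1) 0.5259 med|r| 0.00161
near top rows 283.4 slope 0.1014 x(y=.1) 0.5279 med|r| 7e-05
260 [182, 181, 180, 179, 178, 178, 179, 178, 181, 178, 175, 179, 177, 177, 178, 178, 177, 180, 181, 180, 177, 177, 177, 178, 180, 180, 180, 177, 176, 177, 180, 180, 177, 177, 178, 180, 180, 181, 180, 180, 177, 176, 174, 177, 177, 177, 176, 174, 175, 176, 176, 177, 177, 174, 177, 177, 175, 175, 173, 173, 172, 165, 119, 122, 122, 113, 61, 50, 55, 56]
330 [176, 175, 181, 180, 176, 165, 136, 124, 118, 66, 64, 65, 66, 65, 65, 63, 63, 64, 63, 62, 62, 61, 61, 69, 101, 107, 104, 102, 97, 101, 103, 104, 104, 101, 101, 104, 102, 101, 100, 100, 100, 99, 98, 98, 98, 99, 96, 95, 98, 99, 99, 97, 98, 98, 98, 99, 95, 97, 97, 100, 97, 96, 95, 95, 98, 96, 93, 78, 48, 51]
392 [178, 178, 177, 178, 177, 177, 179, 181, 178, 179, 178, 177, 176, 176, 180, 178, 177, 175, 175, 177, 178, 176, 178, 177, 176, 179, 180, 174, 176, 176, 178, 177, 178, 179, 177, 176, 174, 177, 175, 173, 172, 173, 177, 176, 176, 173, 173, 174, 175, 174, 174, 171, 171, 172, 172, 172, 170, 170, 171, 172, 172, 172, 162, 120, 121, 115, 60, 48, 54, 54]
```

The beam is within 0.009 rad of the box, with its near face about 81.5 mm before the front, so it's in tolerance. Handing in.

```bash
python3 -c "
from rig import robot, optics, monitor
print(robot.hand_in())"
```

```text
the job is handed in; nothing more can be done
None
```

The job is handed in (no verdict came back): left gate pushed fully open, then the right gate fully shut, and the beam slid up to the box in the left bay, measured within about 0.01 rad and 2 mm of flush; the tube looked unmoved, and I never went near the hammer, can or bin.

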